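Open the latched tool chest

TASK

Open the grey tool chest on the bench: press a round release button beside the flush T-handle so that the handle pops up (one of the two buttons may be locked off: push gently, and if it does not give, do not force it but use the other), turn the handle a quarter turn clockwise to its stop to unlatch the lid, then raise the lid at least half-way to upright (45 degrees or more) and let go, so that it stays open by itself. Leave the other things around the chest where they are.

Things in the scene. Friction and masses are not known exactly. Their poses are not given: they have to be found in the camera images.
- chest_mid (a point): centre of the grey steel tool chest (fixed): 220 mm deep (its x, from the lid's front edge to the hinge), 360 wide (its y, along the hinge), 120 high plus an 18 mm lid; the shut lid's top is 78 mm above this point. In its frame the T-handle's axis is at x -55, y 0 mm, the two buttons at x -55, y +78 and -78. A handle stands 25 mm out at each end
- lid_hinge (a point): middle of the lid's hinge line, at the chest's far edge 120 mm above the bench; turns with the lid (x axis in the lid's plane from front to hinge, y along the hinge)
- lid_front_edge (a point): middle of the lid's front edge, 223 mm from the hinge, half-way up the 18 mm thickness; the lid overhangs the chest's front by 3 mm
- button_l_top (a point): centre of the top of the round steel button on the lid at the chest's +y side of the handle: 24 mm across, standing 11 mm above the lid. Sprung: a button that works goes down 7 mm, yielding from 1 N to about 9 N at its hard stop; at about 5 mm it releases the handle. A locked-off one gives under 1 mm and then stops hard. Which of the two is locked off changes and cannot be seen, only felt
- button_r_top (a point): the same for the identical button at the chest's -y side of the handle. At least one of the two always works; either one that works releases the handle by itself. Pushing either with over 30 N counts as forcing it
- handle_mid (a point): centre of the T-handle's steel bar: 90 mm long (this point's y), 14 wide (x), 12 high. At the start it lies flush in its slot, 5 mm free each side: it cannot be gripped or turned. Once released a spring (4 N) lifts it 32 mm on a 14 mm thick stem under its middle; its middle is then 26 mm above the lid's top. Pressing it down only pushes it part-way back
- handle_lift (a joint): rise of the T-handle out of the lid: 0 flush, 0.032 m fully popped out
- handle_turn (a joint): turn of the T-handle: 0 as stowed (bar along the lid's width), grows clockwise seen from above to a hard stop at 1.571 rad (bar pointing from front to hinge). Turns stiffly (0.15 N m) and stays where it is left. The latch lets the lid go only beyond about 1.25 rad
- button_l (a joint): travel of the +y button, 0 up, 0.007 m fully down
- button_r (a joint): travel of the -y button, 0 up, 0.007 m fully down
- lid (a joint): opening angle of the lid, 0 shut, grows as the front edge rises, up to 1.5 rad. A stiff hinge: it stays where it is left; raising it takes about 12 to 16 N at the handle, which moves on an arc of about 165 mm radius about the hinge
- wheel_mid (a point): centre of a small spoked wooden wagon wheel lying flat (bystander), 204 mm across, rim 16 mm high, hub 34 mm high
- tape_roll_mid (a point): centre of a roll of blue tape lying flat (bystander), 100 mm across, 25 mm high
- tape_measure_mid (a point): centre of a pocket tape measure (bystander), 70 x 45 x 60 mm high
- mallet_grip (a point): grip of a wooden-handled hammer lying flat (bystander)
- glue_mid (a point): centre of a white glue bottle, upright (bystander), 56 mm across, 150 mm high
- screws_mid (a point): centre of a glass jar with steel cap (bystander), 64 mm across, 80 mm high
- bracket_mid (a point): a small L-shaped wooden bracket (bystander), 120 x 60 mm, 68 mm high

How it is judged:
On the way, in this order (a step that is already met when the one before it is completed fails the run):
1. a release button is pressed and the T-handle pops out at least 25 mm (value of joint handle_lift above 0.025 m), for 0.1 s.
2. the popped-out handle is turned at least 1.3 rad clockwise (value of joint handle_turn above 1.3 rad), for 0.1 s.
At the end, for the whole second after the job is handed in: the lid stands open at 0.785 rad (45 degrees) or more, at rest (under 0.02 rad/s) and let go; the seven bystanders are within 30 mm of where they stood (value of joint lid above 0.785 rad and not (velocity of joint lid above 0.02 rad/s) and velocity of joint lid above -0.02 rad/s and distance of each of wheel_mid, tape_roll_mid, tape_measure_mid, mallet_grip, glue_mid, screws_mid, bracket_mid from where it was at the start of the episode below 0.03 m); the robot touches nothing.
It fails at once if a release button is pressed with more than 30 N (contact force between the fingers and button_l above 30 N or contact force between the fingers and button_r above 30 N).
It fails at once if a bystander is moved by more than 50 mm (distance of any of wheel_mid, tape_roll_mid, tape_measure_mid, mallet_grip, glue_mid, screws_mid, bracket_mid from where it was at the start of the episode above 0.05 m).
It also fails if it takes over 61 s, if anything falls off the work surface, if the arm or the gripper's body presses on something with over 40 N, if the wrist force passes 120 N, or if a joint passes its speed limit or range.

ROBOT

A 6-joint arm with a two-finger parallel gripper is mounted at the origin on the work surface. World frame = base frame: x ahead of the robot, y to its left, z up, the work surface at z = 0. Lengths are in m, angles in rad, forces in N, time in s.
With the tool pointing down it reaches from about 0.325 to 0.75 m from the base axis. Payload 7.6 kg.
Tool frame: the origin (TCP) lies at the centre of the arm's flange, where the gripper is bolted on; the fingertips stand 173 mm ahead of it and the grasp point (between the pads) lies 155 mm ahead of it (env.hold_point_z is the distance from the TCP to the grasp point, in m); z points along the fingers, x is the direction in which the jaws open and shut, and the axes are right-handed (so a half turn about z gives the same grasp; the last joint's range is limited). The gripper opens to 85 mm and grips with 20 to 120 N. Pads are 22 mm wide; open, the fingers measure 114 mm over their backs; the gripper's body (76 mm by 85 mm) begins 54 mm behind the grasp point. The pads swing forward as they close: fully open they stand 13 mm farther back than shut.
Start: joints at [-1.23, 0.052, 1.401, -0, 1.689, -0.07], TCP at [0.21, -0.481, 0.405] pointing down, gripper open.
Joint ranges: [-2.9, 2.9], [-0.91, 2.17], [0.12, 2.37], [-1.06, 4.2], [0.26, 2.73], [-2.93, 2.93]. Speed limits (rad/s): [2.57, 2.57, 3.01, 3.14, 3.14, 3.14].

INTERFACE

Orientations are given as a unit quaternion [w, x, y, z].
In Python, from station import sensors, snapshot, camera_params, env gives the robot as it stands. The module is installed in compiled form; this text tells all that it offers.
- The arm moves only by the tool carry_out, never from a script. Its arguments are lists of equal length, an entry for each row: "offset": the shift along the world's x, y, z in units of 0.03 m (1.0 is 0.03 m), a list of three; "turn": the turn about the world's z in units of 4 degrees (1.0 is 4 degrees). A call has 1 to 12 rows; each row shifts and turns the commanded pose from where the row before left it; what a row does not reach is not made up. A row lasts 1/10 s, in which the tool goes at most 50 mm and 8.59 degrees, less where a joint would pass 70% of its speed; a pose out of reach is approached as far as the arm can. A call with a number of a shift or a turn outside -1 to 1 is refused whole. A call with a gripper value outside its range is refused whole. "jaw" is the opening, from 0 (shut) to 1 (fully open), set as the call begins (left out, the last holds). The fingers move at their own pace and stop on an object; "force" is the grip in N (left out, the last holds). Time passes only in rows, so rows that do not move let the fingers close. It gives the time, the measured TCP pose, the force and the opening at its end, in the units of the state.
- sensors.sense(): the state, without advancing time (a new reading comes with each control period).
- snapshot(name): name is "side" or "top"; returns (picture, depth): 384x512x3 uint8, blue, green, red; 384x512 float32, m along the optical axis (not along the pixel's ray), 0 where there is no reading.
- camera_params(name): a dict with "intrinsics" (3x3 intrinsics, pixels), "view" (4x4, takes a point from world to camera coordinates). Camera axes: x right, y down, z forward; pixel columns grow to the right and rows downward; lengths in m; the calibration is good to about 2 mm. A picture is of the moment at which its call begins. camera_params takes no time and is no camera call.
- env.hand_in(): hands the job in, once; it reports no verdict.
The state is a dict: "time": time; "joint_positions": joint angles; "dq": joint speeds; "joint_efforts": joint torques, N m; "eef_pos": TCP position; "ee_rot": TCP orientation; "force": force on the tool from outside, world axes, zero at the start; "wrist_torque": the same for the moment, N m; "opening": finger opening in m.
Only numpy, scipy, OpenCV 4.12 (cv2) and the standard library are available. Lean on these libraries where they do the work, as an engineer would, in place of code of your own. Each camera call takes 0.05 s, during which the arm holds its last target. There are 200 camera calls.

## Working session

There is one attempt and no reset: what is moved stays moved. The work goes in short steps, Python scripts to look and compute and a tool call to move; the robot and the scene stay as the last step left them, time stands still between calls to the robot, and variables do not carry over. Pictures are saved under pics/ and viewed, about 8 in all and at most 12, crops included, and the job is handed in when it is done.

Besides the shell and the picture viewer there is one more tool, called after ">>>" as name(argument=value, ...), one argument or row to a line, values as JSON. carry_out: Moves the arm, as the interface text tells. Its arguments: {"type":"object","properties":{"offset":{"type":"array"},"turn":{"type":"array"},"jaw":{"type":"number"},"force":{"type":"number"}},"required":["offset","turn"]}

```bash
mkdir -p pics; cat > h.py <<'E'
import numpy as np,cv2
from station import sensors,snapshot,camera_params,env
def shot(n,name):
    p,d=snapshot(n); cv2.imwrite(f'pics/{name}.png',p); np.save(f'pics/{name}.npy',d); return p,d
def cloud(n,d):
    c=camera_params(n);K=np.array(c['intrinsics']);T=np.linalg.inv(np.array(c['view']))
    v,u=np.mgrid[:d.shape[0],:d.shape[1]]
    P=np.stack([(u-K[0,2])/K[0,0]*d,(v-K[1,2])/K[1,1]*d,d,np.ones_like(d)],-1)
    return (P@T.T)[...,:3]
E
python3 - <<'E'
from h import *
a,d=shot('top','t0'); b,_=shot('side','s0')
s=sensors.sense(); print({k:np.round(v,3) for k,v in s.items()})
for n in('top','side'):print(np.round(np.linalg.inv(np.array(camera_params(n)['view'])),2))
E
```

```text
{'time': np.float64(0.1), 'joint_positions': array([-1.23 ,  0.053,  1.402,  0.   ,  1.689, -0.07 ]), 'dq': array([-0.   , -0.001, -0.003, -0.001, -0.   , -0.001]), 'joint_efforts': array([ 1.0000e-03, -3.8258e+01, -3.6099e+01, -0.0000e+00,  5.0000e-03,
       -0.0000e+00]), 'eef_pos': array([ 0.21 , -0.481,  0.404]), 'ee_rot': array([-0.   ,  0.836, -0.548, -0.001]), 'force': array([0.874, 0.393, 0.238]), 'wrist_torque': array([-0.011, -0.013, -0.047]), 'opening': np.float64(0.086)}
[[-0.02 -1.    0.06  0.51]
 [-1.    0.02 -0.01  0.04]
 [ 0.01 -0.06 -1.    1.14]
 [ 0.    0.    0.    1.  ]]
[[-0.87 -0.28  0.42 -0.07]
 [-0.5   0.44 -0.75  1.21]
 [ 0.03 -0.86 -0.52  0.94]
 [ 0.    0.    0.    1.  ]]
```

View pics/t0.png

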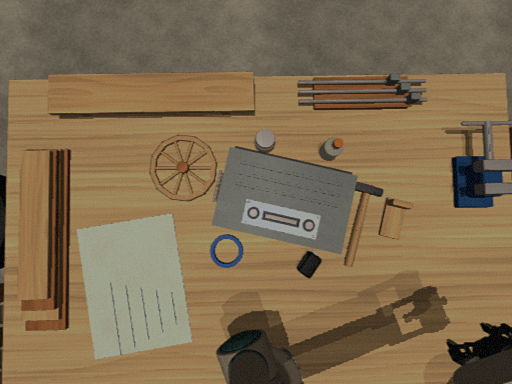

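View pics/s0.png

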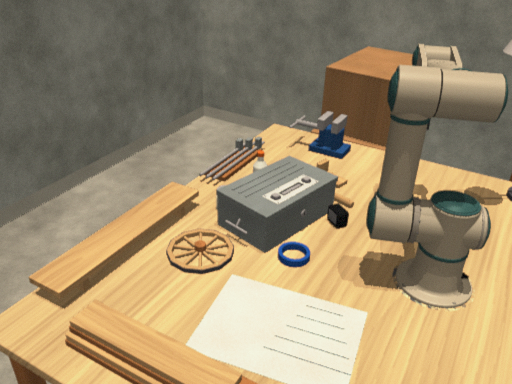

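The top view shows the chest with its handle bar at about (281,218), the buttons at about (253,212) and (313,226), and the bystanders close around it. Next I measure these in world coordinates.

```bash
python3 - <<'E'
from h import *
p=cv2.imread('pics/t0.png');d=np.load('pics/t0.npy');C=cloud('top',d)
z=C[...,2]
m=((abs(z-.138)<.012)).astype(np.uint8); m[:130]=0;m[265:]=0;m[:,:200]=0;m[:,370:]=0
n,l,st,ce=cv2.connectedComponentsWithStats(m);i=1+np.argmax(st[1:,4]);
pts=C[l==i];print(st[i],np.median(pts[:,2]))
r=cv2.minAreaRect((pts[:,:2]*1000).astype(np.float32));print(r,cv2.boxPoints(r))
for u,v in((253,212),(313,225),(281,218)):print(u,v,np.round(C[v,u],4))
c=p[190:250,225:345];cv2.imwrite('pics/c0.png',cv2.resize(c,None,fx=6,fy=6,interpolation=cv2.INTER_NEAREST))
for nm,u,v in(('glue',334,150),('jar',265,140),('tapem',310,264),('hammer',368,188),('brk',395,220),('roll',212,250)):print(nm,np.round(C[v,u],3))
E
```

```text
[  211   147   146   107 10282] 0.13935851123520937
((552.408935546875, -58.791473388671875), (366.9343566894531, 229.91159057617188), 76.08349609375) [[ 396.70215  -209.22563 ]
 [ 619.86523  -264.52112 ]
 [ 708.1157     91.642685]
 [ 484.95264   146.93817 ]]
253 212 [0.5171 0.0298 0.1519]
313 225 [ 0.4782 -0.1345  0.1423]
281 218 [ 0.4991 -0.047   0.1414]
glue [ 0.69  -0.207  0.112]
jar [ 0.729 -0.01   0.081]
tapem [ 0.361 -0.137  0.06 ]
hammer [ 0.585 -0.328  0.027]
brk [ 0.484 -0.412  0.017]
roll [0.405 0.155 0.029]
```

View pics/c0.png

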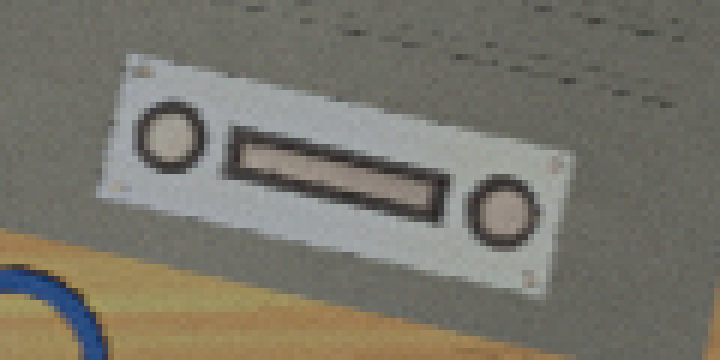

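Crop, after mapping back: button L is at (253,212), R at (308.5,225) and the handle at (281,218.5). I'll cast rays onto the known heights.

```bash
cat >> h.py <<'E'
def ray(n,u,v,z):
    c=camera_params(n);K=np.array(c['intrinsics']);T=np.linalg.inv(np.array(c['view']))
    r=T[:3,:3]@np.linalg.inv(K)@[u,v,1];return T[:3,3]+r*(z-T[2,3])/r[2]
E
python3 - <<'E'
from h import *
L=ray('top',225+170/6-.5,190+136/6-.5,.149);R=ray('top',225+503/6-.5,190+212/6-.5,.149);H=ray('top',225+338/6-.5,190+174/6-.5,.137)
print(L,R,H,(L+R)/2,np.linalg.norm(L-R),np.degrees(np.arctan2(-(L-R)[0],(L-R)[1])))
s=sensors.sense();print(s['eef_pos'])
E
```

```text
[0.51663499 0.03026152 0.149     ] [ 0.47917974 -0.12057244  0.149     ] [ 0.49772287 -0.04688589  0.137     ] [ 0.49790736 -0.04515546  0.149     ] 0.15541486131559698 -13.945667056496386
[ 0.20966657 -0.48129156  0.40396817]
```

>>> carry_out(
  offset=[
    [0.7,0.95,0],
    [0.7,0.95,0],
    [0.7,0.95,0],
    [0.7,0.95,0],
    [0.7,0.95,0],
    [0.7,0.95,0],
    [0.7,0.95,0],
    [0.7,0.95,0],
    [0.7,0.95,0],
    [0.7,0.95,0],
    [0.7,0.95,0],
    [0.7,0.95,0],
  ],
  turn=[1,1,1,1,1,1,1,1,1,1,1,1],
  jaw=0,
  force=60,
)

```text
time: 1.3
eef_pos: [0.4623, -0.1379, 0.4044]
ee_rot: [-0.0, 0.987, -0.159, -0.0]
force: [-0.4, 0.3, 0.3]
opening: -0.0001
```

>>> carry_out(
  offset=[
    [0,0,0],
    [0,0,0],
  ],
  turn=[1,0],
)

```text
time: 1.5
eef_pos: [0.462, -0.1386, 0.4042]
ee_rot: [-0.0, 0.992, -0.125, -0.001]
force: [0.1, -0.2, -0.2]
opening: -0.0004
```

>>> carry_out(
  offset=[
    [0.57,0.57,0],
    [0,0,-0.8],
    [0,0,-0.8],
    [0,0,-0.8],
    [0,0,0],
    [0,0,0],
  ],
  turn=[0,0,0,0,0,0],
)

```text
time: 2.1
eef_pos: [0.4786, -0.1227, 0.3332]
ee_rot: [0.0, 0.992, -0.127, -0.0]
force: [0.5, -0.1, 0.6]
opening: 0.0002
```

```bash
python3 - <<'E'
from h import *
p,d=shot('side','s1');c=p[120:280,190:380];cv2.imwrite('pics/s1c.png',cv2.resize(c,None,fx=4,fy=4))
print(sensors.sense()['eef_pos'])
E
```

```text
[ 0.4788239  -0.12267402  0.3341009 ]
```

View pics/s1c.png

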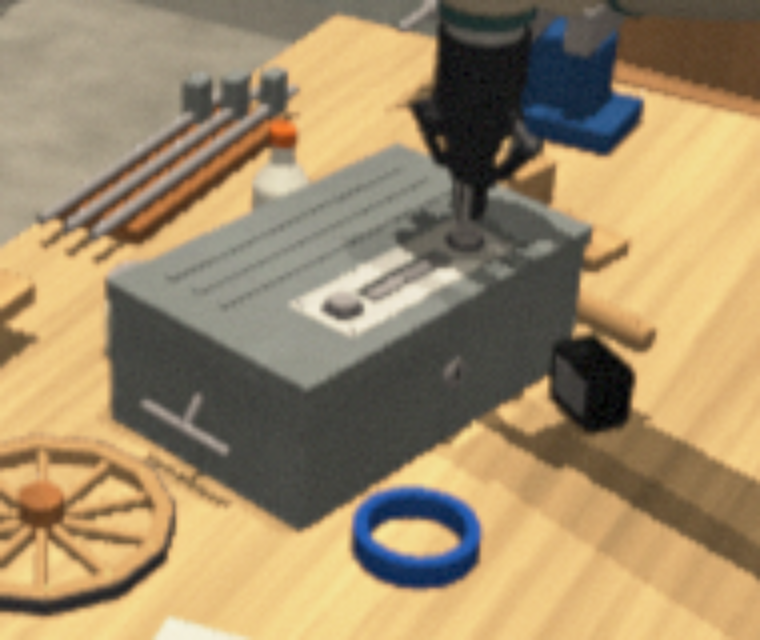

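The fingertips sit right over the -y button, at crop (465,235). I'll push down in small steps and watch the force.

>>> carry_out(
  offset=[
    [0,0,-0.2],
    [0,0,-0.1],
    [0,0,0],
    [0,0,0],
  ],
  turn=[0,0,0,0],
)

```text
time: 2.55
eef_pos: [0.4788, -0.1222, 0.3239]
ee_rot: [0.0, 0.992, -0.126, 0.0]
force: [0.5, 0.1, 0.0]
opening: -0.0003
```

>>> carry_out(
  offset=[
    [0,0,-0.05],
    [0,0,0],
  ],
  turn=[0,0],
)

```text
time: 2.75
eef_pos: [0.4788, -0.1222, 0.3223]
ee_rot: [0.0, 0.992, -0.126, 0.0]
force: [0.4, -0.5, -0.1]
opening: -0.0003
```

>>> carry_out(
  offset=[
    [0,0,-0.05],
    [0,0,0],
  ],
  turn=[0,0],
)

```text
time: 2.95
eef_pos: [0.4788, -0.1222, 0.3215]
ee_rot: [0.0, 0.992, -0.126, 0.0]
force: [-2.4, 0.9, 5.2]
opening: 0.0
```

>>> carry_out(
  offset=[
    [0,0,-0.03],
    [0,0,0],
  ],
  turn=[0,0],
)

```text
time: 3.15
eef_pos: [0.4788, -0.1222, 0.321]
ee_rot: [0.0, 0.992, -0.126, 0.001]
force: [-3.0, 1.3, 6.8]
opening: 0.0
```

>>> carry_out(
  offset=[
    [0,0,-0.03],
    [0,0,0],
  ],
  turn=[0,0],
)

```text
time: 3.35
eef_pos: [0.4788, -0.1222, 0.3202]
ee_rot: [0.0, 0.992, -0.126, 0.001]
force: [-3.0, 1.2, 7.7]
opening: 0.0003
```

>>> carry_out(
  offset=[
    [0,0,-0.03],
    [0,0,0],
  ],
  turn=[0,0],
)

```text
time: 3.55
eef_pos: [0.4788, -0.1222, 0.3194]
ee_rot: [0.0, 0.992, -0.126, 0.001]
force: [-4.2, 0.8, 8.7]
opening: 0.0
```

It yields at about 1 N/mm, so this is the sprung, working button. I'll carry on gently.

>>> carry_out(
  offset=[
    [0,0,-0.03],
    [0,0,-0.03],
    [0,0,0],
  ],
  turn=[0,0,0],
)

```text
time: 3.85
eef_pos: [0.4788, -0.1222, 0.3178]
ee_rot: [0.0, 0.992, -0.126, 0.001]
force: [-3.7, 1.3, 9.9]
opening: 0.0004
```

>>> carry_out(
  offset=[
    [0,0,-0.03],
    [0,0,0],
  ],
  turn=[0,0],
)

```text
time: 4.05
eef_pos: [0.4788, -0.1222, 0.3166]
ee_rot: [0.0, 0.992, -0.126, 0.001]
force: [-2.3, 0.5, 6.6]
opening: -0.0003
```

>>> carry_out(
  offset=[
    [0,0,-0.03],
    [0,0,0],
  ],
  turn=[0,0],
)

```text
time: 4.25
eef_pos: [0.4788, -0.1222, 0.3156]
ee_rot: [0.0, 0.992, -0.126, 0.001]
force: [-2.5, 0.9, 7.9]
opening: -0.0004
```

```bash
python3 - <<'E'
from h import *
p,d=shot('side','s2');c=p[120:280,190:380];cv2.imwrite('pics/s2c.png',cv2.resize(c,None,fx=4,fy=4))
E
```

```text
(no output)
```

View pics/s2c.png

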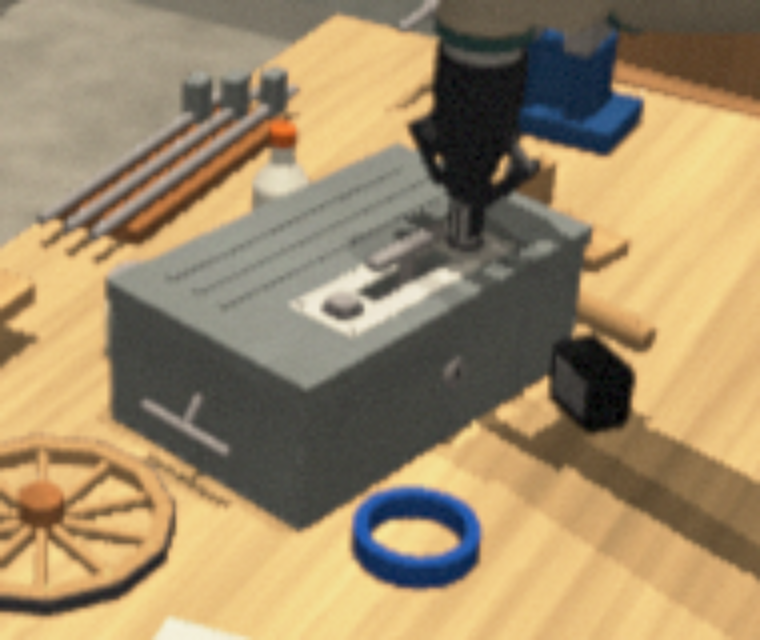

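The handle has popped up: the bar now stands above its slot at crop (400,250). Next I rise, move over it, open the jaws and check with the top camera.

>>> carry_out(
  offset=[
    [0,0,0.75],
    [0,0,0.75],
    [0,0,0.75],
    [0.22,0.85,0],
    [0.22,0.85,0],
    [0.2,0.85,0],
    [0,0,0],
    [0,0,0],
  ],
  turn=[0,0,0,0,0,0,0,0],
  jaw=0.6,
)

```text
time: 5.1
eef_pos: [0.498, -0.0455, 0.3817]
ee_rot: [0.0, 0.992, -0.125, -0.0]
force: [0.0, -0.3, 0.2]
opening: 0.0513
```

```bash
python3 - <<'E'
from h import *
p,d=shot('side','s3');c=p[120:280,190:380];cv2.imwrite('pics/s3c.png',cv2.resize(c,None,fx=4,fy=4))
C=cloud('side',d);c=C[150:210,270:350].reshape(-1,3)
m=(c[:,2]>.163)&(c[:,2]<.176)&(np.hypot(c[:,0]-.498,c[:,1]+.046)<.06);print(m.sum(),c[m].min(0),c[m].max(0),np.median(c[m],0))
s=sensors.sense();print(s['eef_pos'],s['opening'],s['ee_rot'],s['force'])
E
```

```text
96 [ 0.47921521 -0.0855932   0.16300762] [0.51231175 0.00270189 0.17591737] [ 0.49443125 -0.04138114  0.1702669 ]
[ 0.49791424 -0.04598745  0.38173624] 0.05161278223452212 [ 1.57396325e-04  9.92052205e-01 -1.25826794e-01 -1.23386989e-04] [-0.46160545 -0.21343207 -0.11843114]
```

View pics/s3c.png

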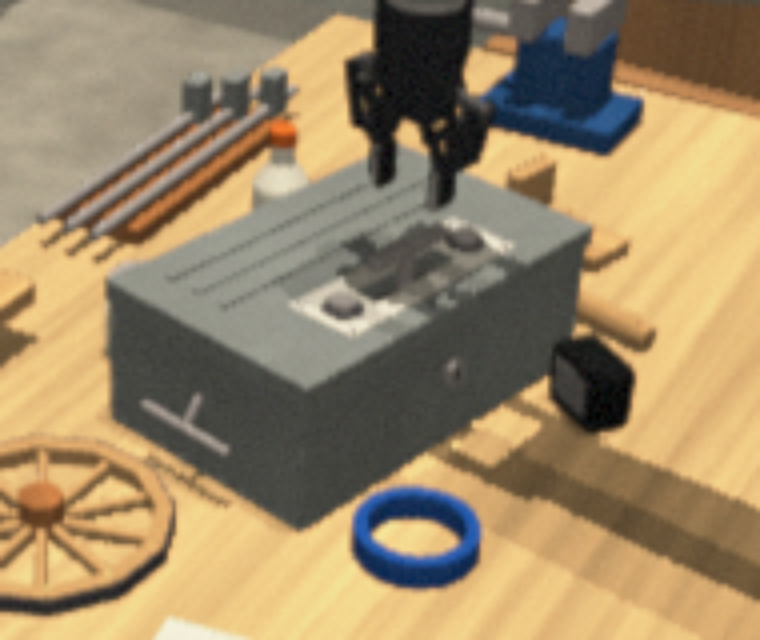

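The handle stands up with its top at z = 0.170, as it should, and the jaws straddle it. I'll go down and grip.

>>> carry_out(
  offset=[
    [0,0,-0.7],
    [0,0,-0.7],
    [0,0,-0.6],
    [0,0,0],
    [0,0,0],
  ],
  turn=[0,0,0,0,0],
)

```text
time: 5.65
eef_pos: [0.4979, -0.0464, 0.3223]
ee_rot: [0.0, 0.992, -0.126, -0.0]
force: [0.4, -0.3, 0.2]
opening: 0.051
```

>>> carry_out(
  offset=[
    [0,0,0],
    [0,0,0],
    [0,0,0],
    [0,0,0],
    [0,0,0],
  ],
  turn=[0,0,0,0,0],
  jaw=0,
  force=50,
)

```text
time: 6.15
eef_pos: [0.4977, -0.0456, 0.3227]
ee_rot: [0.0, 0.992, -0.126, -0.001]
force: [-6.1, 1.6, 3.7]
opening: 0.0127
```

>>> carry_out(
  offset=[
    [0,0,0],
    [0,0,0],
    [0,0,0],
    [0,0,0],
    [0,0,0],
    [0,0,0],
    [0,0,0],
    [0,0,0],
    [0,0,0],
    [0,0,0],
  ],
  turn=[-1,-1,-1,-1,-1,-1,-1,-1,-1,-1],
)

```text
time: 7.15
eef_pos: [0.4978, -0.0458, 0.3229]
ee_rot: [0.0, 0.889, -0.459, 0.0]
force: [-5.1, -1.0, 4.1]
opening: 0.0128
```

>>> carry_out(
  offset=[
    [0,0,0],
    [0,0,0],
    [0,0,0],
    [0,0,0],
    [0,0,0],
    [0,0,0],
    [0,0,0],
    [0,0,0],
    [0,0,0],
    [0,0,0],
    [0,0,0],
  ],
  turn=[-1,-1,-1,-1,-1,-1,-1,-1,-1,-1,0],
)

```text
time: 8.25
eef_pos: [0.4978, -0.0461, 0.3229]
ee_rot: [-0.001, -0.678, 0.735, -0.001]
force: [-5.1, -3.0, 4.3]
opening: 0.0128
```

>>> carry_out(
  offset=[
    [0,0,0],
    [0,0,0],
    [0,0,0],
    [0,0,0],
    [0,0,0],
  ],
  turn=[-1,-0.7,-0.5,0,0],
)

```text
time: 8.75
eef_pos: [0.4978, -0.0462, 0.3228]
ee_rot: [-0.001, -0.621, 0.784, -0.001]
force: [-4.6, -4.0, 4.2]
opening: 0.0128
```

```bash
python3 - <<'E'
from h import *
p,d=shot('side','s4');c=p[120:280,190:380];cv2.imwrite('pics/s4c.png',cv2.resize(c,None,fx=4,fy=4))
s=sensors.sense();print(s['eef_pos'],s['opening'],s['ee_rot'],s['force'],s['wrist_torque'],s['joint_positions'])
E
```

```text
[ 0.49778953 -0.04617449  0.32281009] 0.01255533105411965 [-6.59282498e-04 -6.20900710e-01  7.83888685e-01 -6.34555018e-04] [-4.37886236 -2.47463642  4.34956319] [-0.62128987  0.79431617  0.06339268] [-0.16598023  0.02245666  1.5953517  -0.00183123  1.52372698  1.63591546]
```

View pics/s4c.png

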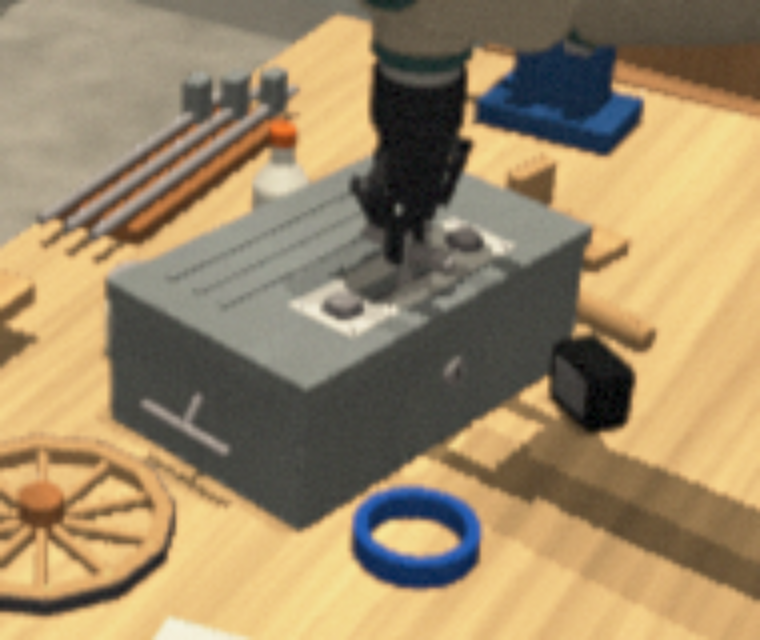

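The bar now runs from front to hinge: the tool has turned 88.7°. The next script works out the arc moves.

```bash
python3 - <<'E'
import numpy as np
t=np.radians(np.arange(0,63,2.5));r=np.hypot(165,46);p=t+np.arctan2(46,165)
dx=np.diff(-r*np.cos(p))/30;dz=np.diff(r*np.sin(p))/30;a=np.radians(-13.95)
print(np.round(np.c_[dx*np.cos(a),dx*np.sin(a),dz],2).tolist())
E
```

```text
[[0.07, -0.02, 0.24], [0.08, -0.02, 0.24], [0.09, -0.02, 0.23], [0.1, -0.02, 0.23], [0.11, -0.03, 0.22], [0.12, -0.03, 0.22], [0.13, -0.03, 0.21], [0.14, -0.03, 0.21], [0.14, -0.04, 0.2], [0.15, -0.04, 0.19], [0.16, -0.04, 0.19], [0.17, -0.04, 0.18], [0.18, -0.04, 0.17], [0.18, -0.05, 0.16], [0.19, -0.05, 0.15], [0.2, -0.05, 0.15], [0.2, -0.05, 0.14], [0.21, -0.05, 0.13], [0.21, -0.05, 0.12], [0.22, -0.05, 0.11], [0.22, -0.06, 0.1], [0.23, -0.06, 0.09], [0.23, -0.06, 0.08], [0.23, -0.06, 0.07], [0.24, -0.06, 0.06]]
```

>>> carry_out(
  offset=[
    [0.07,-0.02,0.24],
    [0.08,-0.02,0.24],
    [0.09,-0.02,0.23],
    [0.1,-0.02,0.23],
    [0,0,0],
  ],
  turn=[0,0,0,0,0],
  force=60,
)

```text
time: 9.3
eef_pos: [0.5077, -0.0483, 0.3478]
ee_rot: [-0.003, -0.621, 0.784, 0.003]
force: [-6.6, -2.9, -11.2]
opening: 0.0129
```

>>> carry_out(
  offset=[
    [0.11,-0.03,0.22],
    [0.12,-0.03,0.22],
    [0.13,-0.03,0.21],
    [0.14,-0.03,0.21],
    [0,0,0],
  ],
  turn=[0,0,0,0,0],
)

```text
time: 9.8
eef_pos: [0.5228, -0.052, 0.3733]
ee_rot: [-0.003, -0.621, 0.784, 0.003]
force: [-7.5, -2.3, -10.7]
opening: 0.0123
```

The lid is rising and the force is about 11 N, as expected. I'll keep following the arc.

>>> carry_out(
  offset=[
    [0.14,-0.04,0.2],
    [0.15,-0.04,0.19],
    [0.16,-0.04,0.19],
    [0.17,-0.04,0.18],
    [0.18,-0.04,0.17],
    [0.18,-0.05,0.16],
    [0,0,0],
  ],
  turn=[0,0,0,0,0,0,0],
)

```text
time: 10.5
eef_pos: [0.5522, -0.0594, 0.4061]
ee_rot: [-0.004, -0.621, 0.784, 0.004]
force: [-10.0, -1.8, -9.8]
opening: 0.0126
```

>>> carry_out(
  offset=[
    [0.19,-0.05,0.15],
    [0.2,-0.05,0.15],
    [0.2,-0.05,0.14],
    [0.21,-0.05,0.13],
    [0.21,-0.05,0.12],
    [0.22,-0.05,0.11],
    [0.22,-0.06,0.1],
    [0.23,-0.06,0.09],
    [0,0,0],
  ],
  turn=[0,0,0,0,0,0,0,0,0],
)

```text
time: 11.4
eef_pos: [0.603, -0.0719, 0.4361]
ee_rot: [-0.003, -0.621, 0.784, 0.003]
force: [-9.9, -1.8, -9.8]
opening: 0.0124
```

```bash
python3 - <<'E'
from h import *
p,d=shot('side','s5');c=p[80:280,170:380];cv2.imwrite('pics/s5c.png',cv2.resize(c,None,fx=3,fy=3))
E
```

```text
(no output)
```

View pics/s5c.png

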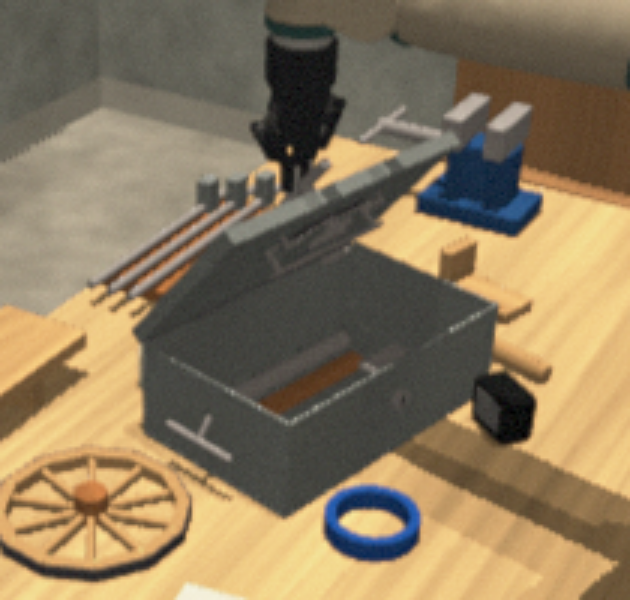

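The lid stands at roughly 55°, with the gripper still on the handle at crop (295,185). Now I release and retreat upward.

>>> carry_out(
  offset=[
    [0,0,0],
    [0,0,0],
    [0,0,0],
    [0,0,0],
    [0,0,0],
  ],
  turn=[0,0,0,0,0],
  jaw=0.6,
)

```text
time: 11.95
eef_pos: [0.603, -0.0717, 0.4389]
ee_rot: [0.0, -0.621, 0.784, -0.0]
force: [0.6, 0.4, -0.2]
opening: 0.0512
```

>>> carry_out(
  offset=[
    [0,0,0.3],
    [0,0,0.6],
    [0,0,0.8],
    [0,0,0.8],
    [0,0,0.8],
    [0,0,0],
    [0,0,0],
    [0,0,0],
    [0,0,0],
    [0,0,0],
  ],
  turn=[0,0,0,0,0,0,0,0,0,0],
)

```text
time: 12.95
eef_pos: [0.6031, -0.0718, 0.5364]
ee_rot: [-0.001, -0.621, 0.784, 0.001]
force: [1.0, 0.5, -0.4]
opening: 0.0516
```

```bash
python3 - <<'E'
from h import *
p,d=shot('side','s6');c=p[80:280,170:380];c=cv2.resize(c,None,fx=2,fy=2)
t,dt=shot('top','t6');cv2.imwrite('pics/e.png',np.hstack([c,cv2.resize(t[100:300,140:420],(560,400))][:1]+[cv2.resize(t[100:300,140:420],(380,400))]))
C=cloud('side',d).reshape(-1,3);C=C[(d>0).ravel()];a=np.radians(-13.95)
o=np.array([.498,-.046])+.055*np.array([np.cos(a),np.sin(a)])
X=(C[:,:2]-o)@[np.cos(a),np.sin(a)];Y=(C[:,:2]-o)@[-np.sin(a),np.cos(a)];Z=C[:,2]
m=(abs(Y)<.17)&(Z>.16)&(Z<.34)&(X<.12)&(X>-.1)
for lo in np.arange(.16,.34,.02):
    k=m&(Z>=lo)&(Z<lo+.02)
    if k.sum()>5:print(round(lo+.01,3),k.sum(),np.percentile(X[k],[10,50,90]).round(4))
k=m&(Y<-.07)&(Z<.28)
print('deg',np.degrees(np.arctan2(*-np.array([-1,np.polyfit(Z[k],X[k],1)[0]]))))
s=sensors.sense();print(s['time'],s['eef_pos'],s['force'])
p0=cv2.imread('pics/s0.png');
E
```

```text
0.17 105 [0.0643 0.0711 0.0778]
0.19 96 [0.0484 0.0554 0.0609]
0.21 166 [-0.0031  0.0326  0.0441]
0.23 161 [-0.0285  0.0167  0.0271]
0.25 232 [-0.0156  0.0013  0.0114]
0.27 201 [-0.0203 -0.0098  0.0335]
0.29 322 [-0.0304 -0.0256 -0.0176]
0.31 279 [-0.0262 -0.0206 -0.0154]
deg 51.60947255191475
13.05 [ 0.60304388 -0.07184311  0.5368384 ] [ 0.53078394 -0.42675379 -0.28256376]
```

View pics/e.png

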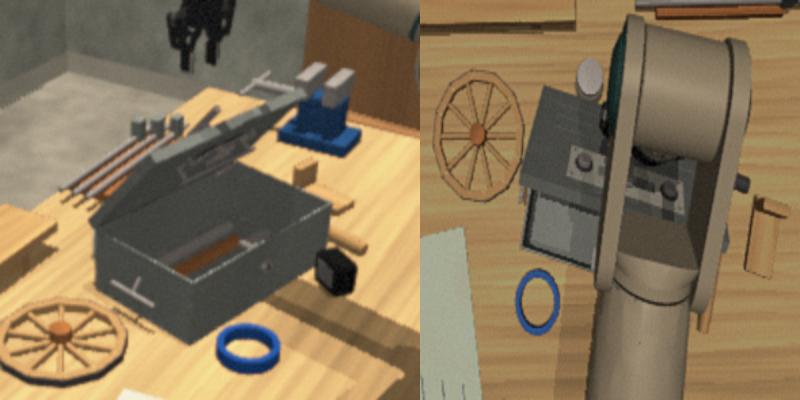

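The lid stands free at about 50–51°, and the gripper is clear above it. I'll check that the lid is still and the bystanders haven't moved, then hand in.

```bash
python3 - <<'E'
from h import *
for i in range(8): p,d=snapshot('side')
d6=np.load('pics/s6.npy');print('lid depth change mm',1000*np.median((d-d6)[140:190,230:300]))
p0=cv2.imread('pics/s0.png')
for n,(x0,y0,x1,y1) in dict(wheel=(165,225,236,274),roll=(275,238,313,268),tapem=(325,202,350,230)).items():
    t=p0[y0:y1,x0:x1];r=cv2.matchTemplate(p[y0-8:y1+8,x0-8:x1+8],t,cv2.TM_CCOEFF_NORMED);_,v,_,l=cv2.minMaxLoc(r);print(n,round(v,2),l[0]-8,l[1]-8)
print(sensors.sense()['force']);env.hand_in()
E
```

```text
lid depth change mm 0.20319223
wheel 1.0 0 0
roll 0.99 0 0
tapem 0.94 0 0
[0.33470134 0.48113327 0.52014487]
the job is handed in; nothing more can be done
```

The chest lid is open and standing by itself, and the job is handed in. I pressed the -y button gently (about 10 N at most), and it gave, so the handle popped up. I then gripped the handle, turned it about 89° clockwise, raised the lid along its arc, let go and moved the arm straight up and clear.

**Lid:** the depth image puts it at about 50–51°, against the 45° needed. I had aimed for 55°, so it ended a few degrees lower. It held still over 0.4 s (0.2 mm change in depth, which is noise), and the force on the tool was about zero.

**Bystanders:** image matching shows the wheel, tape roll and tape measure did not move. The glue, jar, hammer and bracket were only looked at in the pictures and seemed undisturbed; the arm never came near them. The whole run took about 13.5 s of the 61 s allowed.

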